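Turn a saute pan's handle in and put its lid on

ROBOT

A 6-joint arm with a two-finger parallel gripper is mounted at the origin on a cart in front of the work surface, level with it; the furniture and walls round the work are solid. World frame = base frame: x ahead of the robot, y to its left, z up, the work surface at z = 0. Lengths are in m, angles in rad, forces in N, time in s.
With the tool pointing down it reaches from about 0.35 to 0.725 m from the base axis. Payload 6 kg.
Tool frame: the origin (TCP) lies midway between the tips of the shut fingers; the grasp point (between the pads) lies 19 mm behind it; z points along the fingers, y is the line along which they close (so a half turn about z gives the same grasp; the last joint's range is limited). The gripper opens to 85 mm and grips with 20 to 120 N. Pads are 22 mm wide; open, the fingers measure 114 mm over their backs; the gripper's body (76 mm by 85 mm) begins 54 mm behind the grasp point. The pads swing forward as they close: fully open they stand 13 mm farther back than shut.
Start: joints at [1.517, 0.04, 0.085, 0, -1.615, -0.334], TCP at [0.227, 0.555, 0.231] pointing down, gripper open.
Joint ranges: [-2.56, 2.56], [-1.29, 2.01], [-1.08, 1.49], [-3.29, 1.98], [-2.81, -0.18], [-2.99, 2.99]. Speed limits (rad/s): [2.57, 2.57, 3.01, 3.14, 3.14, 3.14].

INTERFACE

Orientations are given as a 3x3 rotation matrix whose columns are the frame's x, y, z axes.
In Python, from bench import * gives the robot as it stands.
- The arm moves only by the tool carry_out, never from a script. Its argument "plan" is a list of rows, each a list of 4 numbers: the shift along the tool's x, y, z in cm, then the turn about the tool's z in degrees. In form: [[dx, dy, dz, turn], ...]. A call has 1 to 20 rows; each row shifts and turns the commanded pose from where the row before left it, along the tool's axes as they then stand; what a row does not reach is not made up. A row lasts 1/10 s, in which the tool goes at most 50 mm and 8.59 degrees, less where a joint would pass 70% of its speed; a pose out of reach is approached as far as the arm can. A call with a gripper value outside its range is refused whole. "claw" is the closure in counts, from 0 (fully open) to 255 (shut), set as the call begins (left out, the last holds). The fingers move at their own pace and stop on an object; "newtons" is the grip in N (left out, the last holds). Time passes only in rows, so rows that do not move let the fingers close. It gives the time, the measured TCP pose, the force, the opening and the grip force at its end, in the units of the state.
- state(): the state, without advancing time (a new reading comes with each control period).
- get_image(name): name is "scene" or "side" or "wrist"; returns a dict with "pixels" (480x640x3 uint8, red, green, blue), "camera_matrix" (3x3 intrinsics, pixels), "dist" ([k1, k2, p1, p2, k3] as OpenCV has them; the pictures are not rectified), "extrinsics" (4x4, takes a point from camera to world coordinates); the wrist camera has in their place "hand_eye" (4x4, takes a point from camera to tool coordinates, whose origin is the TCP and whose axes are the flange's). Camera axes: x right, y down, z forward; pixel columns grow to the right and rows downward; lengths in m; the calibration is good to about 2 mm. A picture is of the moment at which its call begins: read the wrist's pose just before it. There is no depth.
- sign_off(): hands the job in; it is judged then, once.
Trained networks look in a picture, given as the dict that the camera call returned (one of the last four; its "shot" number tells which), for a name from the list of things; names that differ only in an ending like _2 or _b are one class to them, and where a whole thing is asked for, a point or a joint stands for the part that bears it (a point fixed in the world has none). Each returns a list of dicts, best first, with "conf" (0 to 1); they miss things now and then, are a little off and sometimes report something else, mostly with a low value. They report only what shows in the picture. A call takes as long as a camera call.
- boxes_of(picture, label): "uv" ([column, row] in pixels, amid what is visible of it).
The state is a dict: "t": time; "joint_positions": joint angles; "qvel": joint speeds; "effort": joint torques, N m; "tcp_pos": TCP position; "tcp_rot": TCP orientation; "wrist_force": force on the tool from outside, world axes, zero at the start; "torque": the same for the moment, N m; "grip_width": opening from 0.0 (shut) to 1.0 (fully open); "grip_force": force on a finger pad.
Only numpy, scipy, OpenCV 4.12 (cv2) and the standard library are available. Lean on these libraries where they do the work, as an engineer would, in place of code of your own. Each camera call takes 0.05 s, during which the arm holds its last target. There are 200 camera calls.

TASK

The saute pan's long handle sticks out at the front of the worktop, where someone will catch it. Keeping the pan flat, turn it round on its induction plate until the long handle points straight back at the wall, between the soap bottles and the skillet, with the pan centred on the plate (the wall cupboards leave no room for a hand over the long handle back there, but the loop handle opposite then comes within reach). Then fetch the pan's glass lid from the draining board and set it gently on the pan, fully seated; leave the wooden spoon and the spice jar where they are.

Things in the scene. Friction and masses are not known exactly. Their poses are not given: they have to be found in the camera images.
- plate: portable induction plate on the worktop, does not move: grey body, black glass top, 60 mm high, control strip along its front. Origin on the worktop under the centre of the cooking zone (grey ring, 206 mm across, on the glass at z = 60 mm); the body reaches 145 mm forward (-x) and 125 mm back, left and right of it. +x points back to the wall, +y left
- pan: loose steel saute pan on the plate, 0.7 to 1 kg: base 176 mm, rim 200 mm across, 62 mm high. Origin at the centre of its underside, z up, +x along the long black handle (24 wide, 15 thick, graspable 130 to 258 mm from the origin). At -x a steel loop handle 67 mm wide; its outer bar, 11 mm thick, runs along y for 32 mm at x = -138, z = 50 mm; gap of 33 mm between bar and pan. Slides on the glass
- pan_handle (a point): point in the middle of the long handle, 185 mm from the pan's origin, 57 mm above the pan's underside; same axes as the pan; from here the handle rises 12 mm per 100 mm outward. Where it points to the wall it lies under the wall cupboards (front face at x = 0.69 m, underside 480 mm above the worktop): no room for hand and wrist there
- lid: loose glass lid of the pan, steel edge, 208 mm across, 0.28 to 0.42 kg, lying knob up on the draining board right of the sink. Origin at the centre of its underside. The lowest 8 mm is a plug that drops inside the pan's rim (170 mm across below, 186 mm above; rim opening 192 mm); over it the 4 mm steel edge rests on the rim. Seated, its origin is 54 mm above the pan's underside
- lid_knob (a point): centre of the lid's black knob: 34 mm diameter, 20 mm high, its middle 54 mm above the lid's origin
- spoon: wooden spoon, 316 mm long, 14 mm thick, lying on the front of the worktop before the sink; leave alone. Origin at its middle, underside
- spice_jar: spice jar with a red cap, 44 mm across, 105 mm high, standing on the draining board behind the lid; leave alone. Origin at the centre of its underside

How it is judged:
On the way, in this order (a step that is already met when the one before it is completed fails the run):
1. the pan stands flat and centred on the plate with its long handle pointing back to the wall (x of pan_handle in the frame of plate above 0.12 m and angle between the x axis of pan and the x axis of plate, either way round below 0.22 rad and horizontal distance between pan and plate below 0.022 m and z of pan in the frame of plate below 0.064 m), for 0.2 s.
2. the lid is seated on the pan (horizontal distance between lid and pan below 0.008 m and z of lid in the frame of pan below 0.058 m and angle between lid's own z axis and vertical below 0.05 rad), for 0.2 s.
At the end, for the whole second after the job is handed in: Pan flat on the plate, within 22 mm of its centre, long handle within 0.22 rad of straight back; lid seated: within 8 mm of the pan's centre, origin less than 58 mm above the pan's underside, level within 0.05 rad; pan and lid at rest (all of step 1 and all of step 2 and z of lid in the frame of pan above 0.048 m and linear speed of each of pan, lid below 0.01 m/s); the robot touches nothing.
It fails at once if the pan tipped by more than 0.12 rad (angle between pan's own z axis and vertical above 0.12 rad).
It fails at once if the lid dropped or pressed hard onto the pan (over 40 N) (contact force between lid and pan above 40 N).
It fails at once if the wooden spoon or the spice jar moved by more than 20 mm (distance of any of spoon, spice_jar from where it was at the start of the episode above 0.02 m).
It also fails if it takes over 72 s, if anything falls off the work surface, if the arm or the gripper's body presses on something with over 40 N, if the wrist force passes 120 N, or if a joint passes its speed limit or range.

## Working session

There is one attempt and no reset: what is moved stays moved. The work goes in short steps, Python scripts to look and compute and a tool call to move; the robot and the scene stay as the last step left them, time stands still between calls to the robot, and variables do not carry over. Pictures are saved under pics/ and viewed, at most 14 in all, crops included, and the job is handed in when it is done.

Besides the shell and the picture viewer there is one more tool, called after ">>>" in YAML: its name, and indented under it one key for each argument. carry_out: Moves the arm, as the interface text tells. Its arguments: {"type":"object","properties":{"plan":{"type":"array","items":{"type":"array","items":{"type":"number"}}},"claw":{"type":"number"},"newtons":{"type":"number"}},"required":["plan"]}

```bash
mkdir -p pics; ls; cat > h.py <<'E'
from bench import *
import numpy as np, cv2
def save(im,name): cv2.imwrite('pics/'+name,im['pixels'][:,:,::-1])
def ray(im,uv,s=None):
    K=np.array(im['camera_matrix']);d=np.array(im['dist'],float)
    p=cv2.undistortPoints(np.array([[uv]],float),K,d)[0,0]
    if 'extrinsics' in im: T=np.array(im['extrinsics'])
    else:
        W=np.eye(4);W[:3,:3]=s['tcp_rot'];W[:3,3]=s['tcp_pos'];T=W@np.array(im['hand_eye'])
    return T[:3,3],T[:3,:3]@np.array([p[0],p[1],1.])
def atz(im,uv,z,s=None):
    o,d=ray(im,uv,s);return o+d*(z-o[2])/d[2]
E
python3 - <<'E'
from h import *
s=state();print({k:np.round(v,3) for k,v in s.items()})
for n in ['scene','side']:
    im=get_image(n);save(im,n+'1.png');print(n,np.round(im['extrinsics'],3).tolist())
    for l,z in [('plate',.06),('pan',.09),('pan_handle',.117),('lid',.02),('lid_knob',.06),('spoon',.007),('spice_jar',.05)]:
        print(l,[(np.round(b['uv'],1).tolist(),round(b['conf'],2),np.round(atz(im,b['uv'],z),3).tolist()) for b in boxes_of(im,l)[:2]])
E
```

```text
pics
{'t': np.float64(0.0), 'joint_positions': array([ 1.517,  0.041,  0.084, -0.   , -1.616, -0.334]), 'qvel': array([-0.001, -0.   ,  0.002,  0.001, -0.001, -0.002]), 'effort': array([ 0.0000e+00, -3.6822e+01,  3.4739e+01,  6.9320e+00, -6.0000e-03,
       -0.0000e+00]), 'tcp_pos': array([0.227, 0.555, 0.23 ]), 'tcp_rot': array([[ 0.926, -0.378, -0.001],
       [-0.378, -0.926, -0.002],
       [ 0.   ,  0.002, -1.   ]]), 'wrist_force': array([ 0.113, -0.394,  0.646]), 'torque': array([-0.001,  0.014, -0.001]), 'grip_force': np.float64(0.0), 'grip_width': np.float64(1.001)}
scene [[0.629, -0.409, 0.661, -0.11], [-0.777, -0.335, 0.532, -0.475], [0.004, -0.849, -0.529, 0.593], [0.0, 0.0, 0.0, 1.0]]
plate [([226.5, 224.6], 0.6, [0.461, 0.297, 0.06])]
pan [([231.8, 194.1], 0.97, [0.537, 0.362, 0.09])]
pan_handle [([231.0, 194.3], 0.85, [0.5, 0.317, 0.117]), ([227.6, 225.9], 0.22, [0.397, 0.208, 0.117])]
lid [([482.6, 352.8], 0.91, [0.492, -0.324, 0.02])]
lid_knob [([482.7, 352.1], 0.84, [0.451, -0.334, 0.06])]
spoon [([276.9, 275.4], 0.71, [0.442, 0.117, 0.007])]
spice_jar [([471.8, 271.3], 0.74, [0.662, -0.223, 0.05]), ([226.2, 224.3], 0.66, [0.472, 0.313, 0.05])]
side [[0.915, -0.193, 0.354, 0.099], [-0.403, -0.429, 0.809, -0.876], [-0.004, -0.883, -0.47, 0.616], [0.0, 0.0, 0.0, 1.0]]
plate [([288.5, 219.2], 0.8, [0.484, 0.253, 0.06])]
pan [([287.6, 197.7], 0.87, [0.516, 0.345, 0.09])]
pan_handle [([288.3, 194.5], 0.86, [0.505, 0.306, 0.117])]
lid [([401.0, 349.0], 0.72, [0.508, -0.331, 0.02])]
lid_knob [([396.6, 348.0], 0.77, [0.475, -0.362, 0.06])]
spoon []
spice_jar [([429.3, 291.4], 0.97, [0.651, -0.223, 0.05])]
```

View pics/scene1.png

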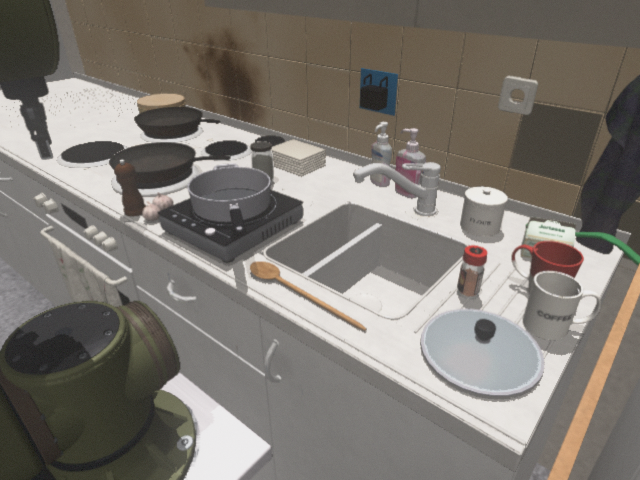

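View pics/side1.png

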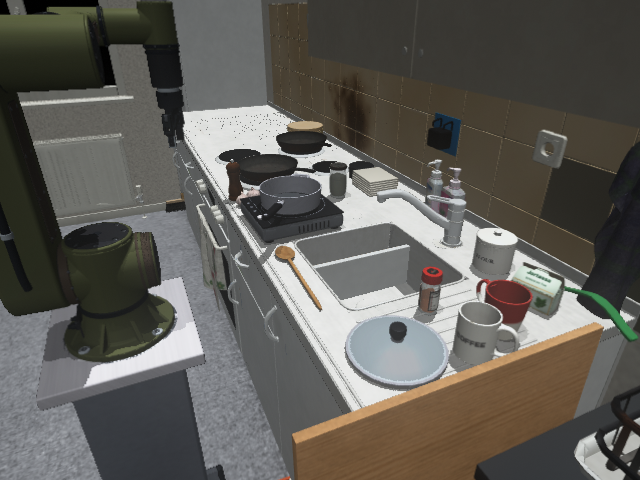

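The scene view shows the pan at (230,190) with its handle pointing toward the robot, near (237,215). The lid knob is at (485,330), the jar at (472,270) and the tap spout tip at (357,175). The side view has the knob at (398,331) and the spout tip at (380,196). Next I move the wrist camera over the pan.

>>> carry_out:
  plan:
    - [2.5,1.6,-1.5,0]
    - [2.5,1.6,-1.5,0]
    - [2.5,1.6,-1.5,0]
    - [2.5,1.6,-1.5,0]
    - [2.5,1.6,-1.5,0]
    - [2.5,1.6,-1.5,0]
    - [2.5,1.6,-1.5,0]
    - [2.5,1.6,-1.5,0]
    - [0,0,0,-7.4]
    - [0,0,0,-7.4]
    - [0,0,0,-7.4]
    - [0,0,0,0]

```text
t: 2.0
tcp_pos: [0.3637, 0.3612, 0.3513]
tcp_rot: [[1.0, 0.001, 0.0], [0.001, -1.0, 0.0], [0.0, -0.0, -1.0]]
wrist_force: [-0.3, -0.6, 0.7]
grip_width: 1.002
grip_force: 0.0
```

```bash
python3 - <<'E'
from h import *
s=state();print(s['t'],np.round(s['tcp_pos'],3),np.round(s['tcp_rot'],2).tolist())
im=get_image('wrist');save(im,'w1.png');print(np.round(im['hand_eye'],3).tolist())
for l,z in [('plate',.06),('pan',.09),('pan_handle',.117)]:
    print(l,[(np.round(b['uv'],1).tolist(),round(b['conf'],2),np.round(atz(im,b['uv'],z,s),3).tolist()) for b in boxes_of(im,l)[:2]])
a=get_image('scene');b=get_image('side')
for p,q in [((357,175),(380,196)),((485,330),(398,331))]:
    o1,d1=ray(a,p);o2,d2=ray(b,q)
    t=np.linalg.lstsq(np.c_[d1,-d2],o2-o1,rcond=None)[0]
    print(np.round(o1+d1*t[0],3),np.round(o2+d2*t[1],3))
E
```

```text
2.0 [0.364 0.361 0.351] [[1.0, 0.0, 0.0], [0.0, -1.0, 0.0], [0.0, -0.0, -1.0]]
[[-0.0, -0.965, -0.263, 0.066], [1.0, -0.001, 0.0, -0.0], [-0.0, -0.263, 0.965, -0.142], [0.0, 0.0, 0.0, 1.0]]
plate [([314.9, 126.4], 0.93, [0.427, 0.357, 0.06])]
pan [([329.0, 62.5], 0.59, [0.483, 0.344, 0.09])]
pan_handle [([329.0, 57.7], 0.93, [0.484, 0.346, 0.117])]
[0.709 0.105 0.155] [0.708 0.104 0.153]
[ 0.51  -0.314  0.054] [ 0.509 -0.315  0.053]
```

View pics/w1.png

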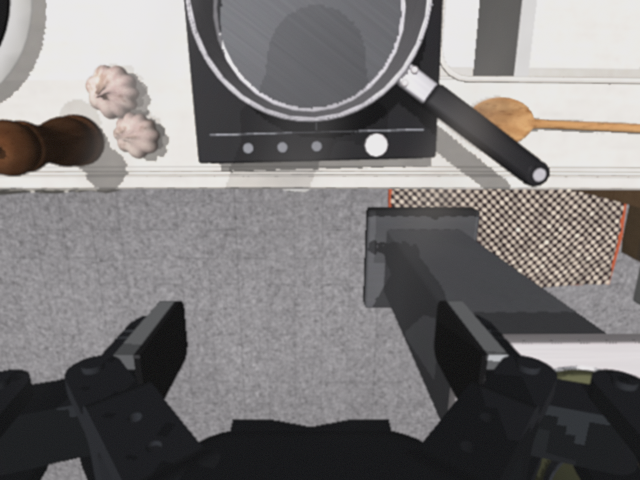

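The wrist view shows the handle from its root at (408,72) to its tip at (540,173). The rim's lower arc passes through (190,20), (312,122) and (430,20), and the plate's front corners are at about (200,162) and (437,158).

```bash
python3 - <<'E'
from h import *
s=state();im=get_image('wrist')
print('tip',atz(im,(541,174),.134,s),'mid',atz(im,(483,130),.127,s),'root',atz(im,(414,78),.115,s))
print('plate front corners',atz(im,(200,162),.055,s),atz(im,(437,158),.055,s))
from scipy.optimize import least_squares
P=np.array([atz(im,u,.122,s)[:2] for u in [(188,0),(205,60),(245,103),(312,123),(370,108),(432,5)]])
r=least_squares(lambda c:np.hypot(*(P-c[:2]).T)-.1,[.5,.33]);print(r.x,r.fun)
r=least_squares(lambda c:np.hypot(*(P-c[:2]).T)-c[2],[.5,.33,.1]);print(r.x)
E
```

```text
tip [0.38776468 0.16170487 0.134     ] mid [0.42449505 0.21334605 0.127     ] root [0.46757218 0.27238036 0.115     ]
plate front corners [0.39159205 0.47642232 0.055     ] [0.39519108 0.22950311 0.055     ]
[0.52969488 0.36104442] [-0.00117736  0.00028991 -0.00012147 -0.00058491  0.00078402 -0.00138236]
[0.52833732 0.36119468 0.09887601]
```

>>> carry_out:
  plan:
    - [1.5,3.7,0,0]
    - [1.5,3.7,0,0]
    - [1.5,3.7,0,0]
    - [1.6,3.6,0,0]
    - [0,0,1.2,8.35]
    - [0,0,1.2,8.35]
    - [0,0,1.2,8.35]
    - [0,0,1.2,8.35]
    - [0,0,1.2,8.35]
    - [0,0,1.2,8.35]
    - [0,0,1.2,8.35]
    - [0,0,1.2,8.35]
    - [0,0,1.2,8.35]
    - [0,0,1.2,8.35]
    - [0,0,1.2,8.35]
    - [0,0,1.2,8.35]
    - [0,0,1.2,8.35]
    - [0,0,1.2,8.35]
    - [0,0,1.2,8.35]
    - [0,0,0,0]

```text
t: 4.35
tcp_pos: [0.4239, 0.2139, 0.1696]
tcp_rot: [[-0.579, -0.815, -0.002], [-0.815, 0.579, -0.002], [0.003, 0.001, -1.0]]
wrist_force: [0.0, 0.1, -0.7]
grip_width: 1.002
grip_force: 0.0
```

>>> carry_out:
  plan:
    - [0,0,2,0]
    - [0,0,2,0]
    - [0,0,2,0]
    - [0,0,1,0]
    - [0,0,0,0]

```text
t: 4.85
tcp_pos: [0.4242, 0.2139, 0.1005]
tcp_rot: [[-0.576, -0.818, -0.001], [-0.818, 0.576, -0.002], [0.002, 0.0, -1.0]]
wrist_force: [-0.3, -0.3, 1.0]
grip_width: 0.997
grip_force: 0.0
```

>>> carry_out:
  plan:
    - [0,0,0,0]
    - [0,0,0,0]
    - [0,0,0,0]
    - [0,0,0,0]
    - [0,0,0,0]
    - [0,0,0,0]
    - [0,0,0,0]
    - [0,0,0,0]
  claw: 255
  newtons: 40

```text
t: 5.65
tcp_pos: [0.425, 0.2143, 0.102]
tcp_rot: [[-0.578, -0.816, 0.001], [-0.816, 0.578, 0.0], [-0.001, -0.001, -1.0]]
wrist_force: [0.6, -2.2, 5.6]
grip_width: 0.27
grip_force: 44.4
```

>>> carry_out:
  plan:
    - [-0.04,-1.25,0,-4]
    - [-0.04,-1.25,0,-4]
    - [-0.04,-1.25,0,-4]
    - [-0.04,-1.25,0,-4]
    - [-0.04,-1.25,0,-4]
    - [0,0,0,0]

```text
t: 6.25
tcp_pos: [0.4801, 0.1875, 0.1012]
tcp_rot: [[-0.26, -0.966, -0.003], [-0.966, 0.26, -0.0], [0.001, 0.003, -1.0]]
wrist_force: [-8.5, 0.7, 7.6]
grip_width: 0.268
grip_force: 45.1
```

>>> carry_out:
  plan:
    - [-0.04,-1.25,0,-4]
    - [-0.04,-1.25,0,-4]
    - [-0.04,-1.25,0,-4]
    - [-0.04,-1.25,0,-4]
    - [-0.04,-1.25,0,-4]
    - [-0.04,-1.25,0,-4]
    - [-0.04,-1.25,0,-4]
    - [-0.04,-1.25,0,-4]
    - [-0.04,-1.25,0,-4]
    - [-0.04,-1.25,0,-4]
    - [0,0,0,0]
    - [0,0,0,0]

```text
t: 7.45
tcp_pos: [0.6024, 0.1959, 0.1016]
tcp_rot: [[0.42, -0.908, -0.002], [-0.908, -0.42, -0.003], [0.002, 0.003, -1.0]]
wrist_force: [-5.1, -5.3, 7.9]
grip_width: 0.274
grip_force: 45.0
```

>>> carry_out:
  plan:
    - [0,0,0,0]
    - [0,0,0,0]
    - [0,0,0,0]
    - [0,0,0,0]
    - [0,0,-2,0]
    - [0,0,-4,0]
    - [0,0,-4,0]
    - [0,0,-4,0]
    - [-4,0,-4,5]
    - [-4,0,-4,0]
    - [-4,0,0,-5]
    - [-4,0,0,0]
    - [-4,0,0,0]
    - [-4,0,0,0]
    - [-4,0,0,0]
    - [-4,0,0,0]
    - [0,0,0,0]
  claw: 0

```text
t: 9.15
tcp_pos: [0.4762, 0.4861, 0.3097]
tcp_rot: [[0.423, -0.906, -0.002], [-0.906, -0.423, -0.001], [0.0, 0.003, -1.0]]
wrist_force: [0.7, 0.1, -0.7]
grip_width: 1.001
grip_force: 0.0
```

>>> carry_out:
  plan:
    - [0,0,0,8.2]
    - [0,0,0,8.2]
    - [0,0,0,8.2]
    - [0,0,0,8.2]
    - [0,0,0,8.2]
    - [0,0,0,8.2]
    - [0,0,0,8.2]
    - [0,0,0,8.2]
    - [0,0,0,8.2]
    - [0,0,0,8.2]
    - [0,0,0,8.2]
    - [0,0,0,0]
    - [0,0,0,0]

```text
t: 10.45
tcp_pos: [0.4791, 0.4819, 0.3119]
tcp_rot: [[-0.908, -0.419, -0.0], [-0.419, 0.908, -0.0], [0.0, -0.0, -1.0]]
wrist_force: [0.6, -0.2, -0.3]
grip_width: 1.003
grip_force: 0.0
```

```bash
python3 - <<'E'
from h import *
s=state();print(np.round(s['joint_positions'],2));im=get_image('wrist');save(im,'w2.png')
for l,z in [('plate',.06),('pan',.09),('pan_handle',.117)]:
    print(l,[(np.round(b['uv'],1).tolist(),round(b['conf'],2),np.round(atz(im,b['uv'],z,s),3).tolist()) for b in boxes_of(im,l)[:2]])
E
```

```text
[ 1.08  0.29  0.51  0.   -1.79 -2.22]
plate [([233.6, 100.3], 0.85, [0.428, 0.382, 0.06]), ([152.1, 185.3], 0.43, [0.532, 0.341, 0.06])]
pan [([157.0, 187.5], 0.71, [0.523, 0.354, 0.09])]
pan_handle [([153.8, 187.2], 0.77, [0.516, 0.359, 0.117])]
```

View pics/w2.png

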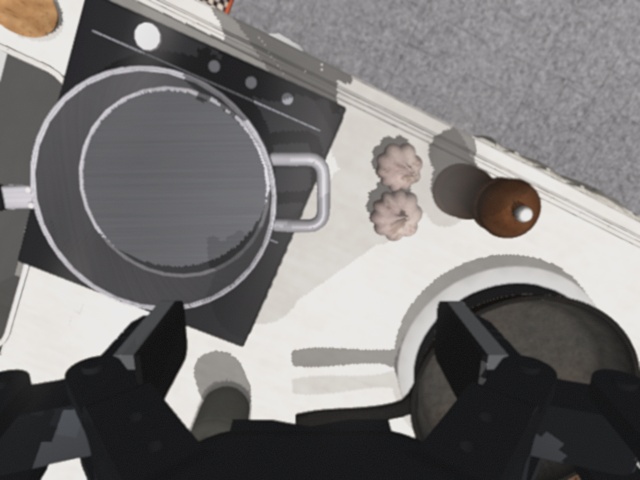

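The wrist view shows the loop bar centred at (322,191) and the rim from (34,190) to (275,190). Plate corners are at (343,110), (243,345) and (20,260). The garlic and pepper mill are clear of the loop.

```bash
python3 - <<'E'
from h import *
from scipy.optimize import least_squares
s=state();im=get_image('wrist')
print(s['tcp_pos'])
L=atz(im,(322,191),.111,s);print('loop',L)
P=np.array([atz(im,u,.122,s)[:2] for u in [(34,190),(275,190),(150,67),(150,308),(60,115),(243,115)]])
r=least_squares(lambda c:np.hypot(*(P-c[:2]).T)-.1,[.5,.33]);print(r.x,r.fun)
c=r.x;d=L[:2]-c;print('loop dir',np.degrees(np.arctan2(d[1],d[0])),np.hypot(*d))
for u in [(343,110),(243,345),(20,260)]: print(atz(im,u,.056,s))
R=np.array(s['tcp_rot']);D=L-s['tcp_pos'];print('tool delta cm',R.T@D*100)
E
```

```text
[0.4790501  0.48196525 0.31194433]
loop [0.46244806 0.48544417 0.111     ]
[0.52333172 0.36538725] [-0.00062677 -0.00320846  0.0008233  -0.0036675  -0.00440288 -0.00160066]
loop dir 116.89062422585465 0.13461234126799385
[0.39374467 0.4762769  0.056     ]
[0.65451924 0.48360423 0.056     ]
[0.66090629 0.2408314  0.056     ]
tool delta cm [ 1.36168467  1.00976945 20.09451993]
```

>>> carry_out:
  plan:
    - [0.7,0.5,0,-2]
    - [0.7,0.5,0,0]
    - [0,0,4,0]
    - [0,0,4,0]
    - [0,0,4,0]
    - [0,0,4,0]
    - [0,0,0.5,0]
    - [0,0,0,0]
    - [0,0,0,0]
  claw: 177

```text
t: 11.6
tcp_pos: [0.4628, 0.4859, 0.1505]
tcp_rot: [[-0.894, -0.447, 0.003], [-0.447, 0.894, 0.003], [-0.004, 0.001, -1.0]]
wrist_force: [-0.0, -0.1, 1.0]
grip_width: 0.31
grip_force: 0.0
```

```bash
python3 - <<'E'
from h import *
s=state();print(s['grip_width'],s['tcp_pos']);im=get_image('wrist');save(im,'w3.png')
E
```

```text
0.30956919222362855 [0.46281803 0.48590817 0.15046648]
```

View pics/w3.png

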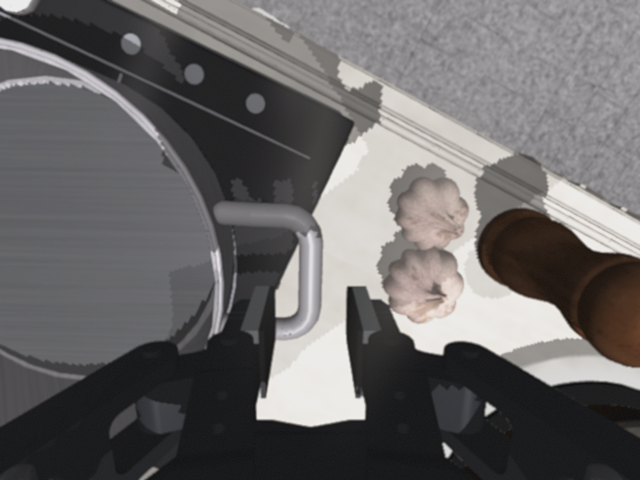

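The wrist view shows the loop bar at (311,278), between the fingertips at columns 270 and 350, with the inner finger in line with the gap. I descend and grip.

>>> carry_out:
  plan:
    - [0,0,2,0]
    - [0,0,2,0]
    - [0,0,1.8,0]
    - [0,0,0,0]

```text
t: 12.05
tcp_pos: [0.4617, 0.4847, 0.0881]
tcp_rot: [[-0.895, -0.447, -0.001], [-0.447, 0.895, -0.001], [0.002, -0.001, -1.0]]
wrist_force: [-0.2, -0.3, -0.7]
grip_width: 0.306
grip_force: 0.0
```

>>> carry_out:
  plan:
    - [0,0,0,0]
    - [0,0,0,0]
    - [0,0,0,0]
    - [0,0,0,0]
    - [0,0,0,0]
  claw: 255
  newtons: 40

```text
t: 12.55
tcp_pos: [0.4627, 0.4858, 0.0914]
tcp_rot: [[-0.895, -0.447, 0.002], [-0.447, 0.895, 0.003], [-0.003, 0.001, -1.0]]
wrist_force: [-2.1, 0.2, 5.4]
grip_width: 0.108
grip_force: 39.5
```

>>> carry_out:
  plan:
    - [0.96,-0.03,0,-4]
    - [0.96,-0.03,0,-4]
    - [0.96,-0.03,0,-4]
    - [0.96,-0.03,0,-4]
    - [0.96,-0.03,0,-4]
    - [0.96,-0.03,0,-4]
    - [0.96,-0.03,0,-4]
    - [0.96,-0.03,0,-4]
    - [0.96,-0.03,0,-4]
    - [0.96,-0.03,0,-4]
    - [0.96,-0.03,0,-4]
    - [0.96,-0.03,0,-4]
    - [0.96,-0.03,0,-4]
    - [0.96,-0.03,0,-4]
    - [0.96,-0.03,0,-4]
    - [0.96,-0.03,0,-4]
    - [0,0,0,0]
    - [0,0,0,0]

```text
t: 14.35
tcp_pos: [0.3862, 0.3609, 0.0913]
tcp_rot: [[0.009, -1.0, 0.002], [-1.0, -0.009, 0.001], [-0.001, -0.002, -1.0]]
wrist_force: [-2.5, -3.6, 9.3]
grip_width: 0.113
grip_force: 39.5
```

```bash
python3 - <<'E'
from h import *
s=state();print(s['wrist_force'],s['torque']);save(get_image('scene'),'s2.png')
E
```

```text
[-2.48039772 -3.64494531  9.30752279] [-1.04906493  0.76257553  0.10453735]
```

View pics/s2.png

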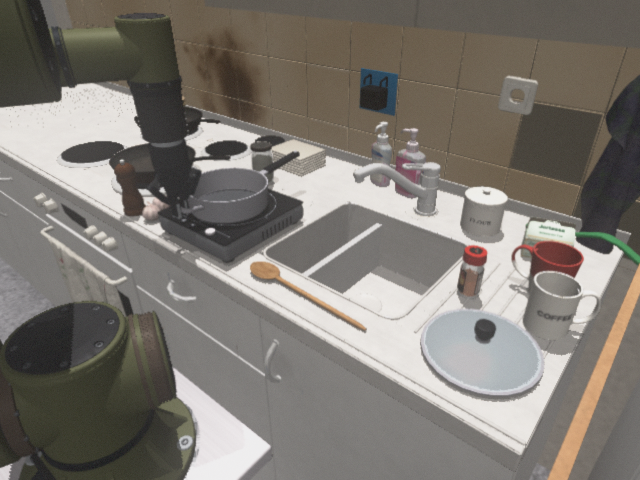

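The scene view shows the long handle now pointing back, with its tip at (295,155), between the skillet and the soap bottles. I centre the pan, release it and check from above.

>>> carry_out:
  plan:
    - [0.1,-0.3,0,0]
    - [0.1,-0.4,0,0]
    - [0.1,-0.4,0,0]
    - [0,0,0,0]
    - [0,0,0,0]

```text
t: 14.9
tcp_pos: [0.3957, 0.3595, 0.0913]
tcp_rot: [[0.01, -1.0, -0.0], [-1.0, -0.01, 0.003], [-0.003, 0.0, -1.0]]
wrist_force: [-9.9, 1.4, 10.5]
grip_width: 0.11
grip_force: 39.9
```

>>> carry_out:
  plan:
    - [0,0,0,0]
    - [0,0,0,0]
    - [0,0,0,0]
    - [0,0,-2,0]
    - [0,0,-4,0]
    - [0,0,-4,0]
    - [0,0,-4,0]
    - [0,0,-4,0]
    - [0,0,-4,0]
    - [0,-2,-4,0]
    - [0,-2,0,0]
    - [0,0,0,0]
  claw: 177

```text
t: 16.1
tcp_pos: [0.4381, 0.3584, 0.3488]
tcp_rot: [[0.007, -1.0, 0.0], [-1.0, -0.007, -0.0], [0.0, -0.0, -1.0]]
wrist_force: [0.6, 0.3, -2.1]
grip_width: 0.3
grip_force: 0.0
```

>>> carry_out:
  plan:
    - [0,0,0,-8.2]
    - [0,0,0,-8.2]
    - [0,0,0,-8.2]
    - [0,0,0,-8.2]
    - [0,0,0,-8.2]
    - [0,0,0,-8.2]
    - [0,0,0,-8.2]
    - [0,0,0,-8.2]
    - [0,0,0,-8.2]
    - [0,0,0,-8.2]
    - [0,0,0,-8.2]
    - [0,0,0,0]
  claw: 0

```text
t: 17.3
tcp_pos: [0.4362, 0.3583, 0.3482]
tcp_rot: [[1.0, 0.014, -0.001], [0.014, -1.0, -0.001], [-0.001, 0.001, -1.0]]
wrist_force: [-0.5, 0.7, 0.5]
grip_width: 1.002
grip_force: 0.0
```

```bash
python3 - <<'E'
from h import *
s=state();print(s['joint_positions']);im=get_image('wrist');save(im,'w4.png')
E
```

```text
[ 1.04309379e+00 -8.33731786e-03  2.50694718e-01 -8.05027544e-05
 -1.83121599e+00  5.41545302e-01]
```

View pics/w4.png

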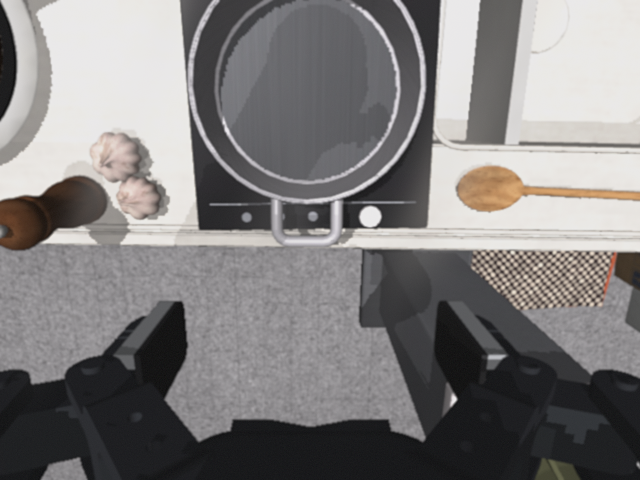

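The wrist view shows the rim from (188,85) to (425,85) with its bottom at (307,203). The loop bar is at (308,239) and the plate's front corners are at (200,230) and (428,227).

```bash
python3 - <<'E'
from h import *
from scipy.optimize import least_squares
s=state();im=get_image('wrist')
P=np.array([atz(im,u,.122,s)[:2] for u in [(188,85),(425,85),(307,203),(220,162),(392,162)]])
r=least_squares(lambda c:np.hypot(*(P-c[:2]).T)-.1,[.5,.33]);print(r.x,r.fun)
print('loop',atz(im,(308,240),.111,s))
a,b=atz(im,(200,229),.056,s),atz(im,(428,227),.056,s);print(a,b,(a+b)/2+[.145,0,0])
E
```

```text
[0.5344535 0.3624685] [-0.00090637 -0.00048365  0.00102327 -0.00049549 -0.0010611 ]
loop [0.39587761 0.36000849 0.111     ]
[0.39178899 0.47657506 0.056     ] [0.39615249 0.23095265 0.056     ] [0.53897074 0.35376385 0.056     ]
```

>>> carry_out:
  plan:
    - [0.4,3.9,0,0]
    - [0.4,3.9,0,0]
    - [0.4,3.9,0,0]
    - [0.4,3.9,0,0]
    - [0.4,3.9,0,0]
    - [0.4,3.9,0,0]
    - [0.4,3.9,0,0]
    - [0.4,3.9,0,0]
    - [0.4,3.9,0,0]
    - [0.4,3.9,0,0]
    - [0.4,3.9,0,0]
    - [0.4,3.9,0,0]
    - [0.4,3.9,1,0]
    - [0.4,3.9,2,0]
    - [0.4,3.9,2,0]
    - [0.4,3.9,2,0]
    - [0.4,3.9,2,0]
    - [0,0,0,0]
    - [0,0,0,0]

```text
t: 19.3
tcp_pos: [0.5124, -0.3044, 0.2579]
tcp_rot: [[1.0, 0.008, -0.002], [0.008, -1.0, 0.0], [-0.002, -0.0, -1.0]]
wrist_force: [1.1, 1.0, 0.7]
grip_width: 0.997
grip_force: 0.0
```

```bash
python3 - <<'E'
from h import *
s=state();im=get_image('wrist');save(im,'w5.png')
for l,z in [('lid',.02),('lid_knob',.064),('spice_jar',.1)]:
    print(l,[(np.round(b['uv'],1).tolist(),round(b['conf'],2),np.round(atz(im,b['uv'],z,s),3).tolist()) for b in boxes_of(im,l)[:2]])
E
```

```text
lid [([320.0, 189.2], 0.64, [0.52, -0.313, 0.02])]
lid_knob [([318.8, 191.4], 0.75, [0.525, -0.311, 0.064])]
spice_jar [([206.4, 27.4], 0.71, [0.639, -0.235, 0.1])]
```

View pics/w5.png

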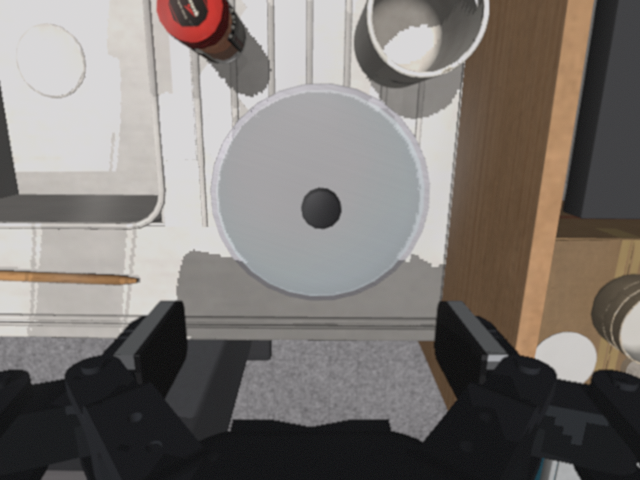

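The wrist view shows the knob centred at (321,208) and the lid edge as a circle centred at (320,191), reaching columns 211 and 429. The jar at (190,15) and the mug are clear of the fingers.

```bash
python3 - <<'E'
from h import *
s=state();im=get_image('wrist')
k=atz(im,(321,208),.064,s)
print('knob',k,'edge',[atz(im,u,.012,s).round(4).tolist() for u in [(320,191),(211,191),(429,191)]],s['tcp_pos'],k-s['tcp_pos'])
a=get_image('scene');b=get_image('side')
E
```

```text
knob [ 0.51259035 -0.31168548  0.064     ] edge [[0.5188, -0.312, 0.012], [0.5175, -0.2089, 0.012], [0.5201, -0.4152, 0.012]] [ 0.51338762 -0.30287336  0.26046978] [-0.00079727 -0.00881213 -0.19646978]
```

>>> carry_out:
  plan:
    - [0,0.4,4,0]
    - [0.1,0.4,4,0]
    - [0,0,4,0]
    - [0,0,4,0]
    - [0,0,2,0]
    - [0,0,1,0]
    - [0,0,1,0]
    - [0,0,0,0]
    - [0,0,0,0]
  claw: 105

```text
t: 20.55
tcp_pos: [0.5148, -0.3119, 0.0605]
tcp_rot: [[1.0, 0.013, 0.002], [0.013, -1.0, -0.001], [0.002, 0.001, -1.0]]
wrist_force: [-0.1, -0.0, 0.6]
grip_width: 0.587
grip_force: 0.0
```

>>> carry_out:
  plan:
    - [0,0,0.5,0]
    - [0,0,0.5,0]
    - [0,0,0.4,0]
    - [0,0,0,0]

```text
t: 20.95
tcp_pos: [0.5136, -0.3115, 0.0441]
tcp_rot: [[1.0, 0.013, -0.001], [0.013, -1.0, 0.001], [-0.001, -0.001, -1.0]]
wrist_force: [0.0, 0.5, -0.1]
grip_width: 0.588
grip_force: 0.0
```

```bash
python3 - <<'E'
from h import *
im=get_image('wrist');save(im,'w6.png');im=get_image('side');cv2.imwrite('pics/sd2.png',cv2.resize(im['pixels'][260:400,320:480,::-1],(640,560)))
E
```

```text
(no output)
```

View pics/w6.png

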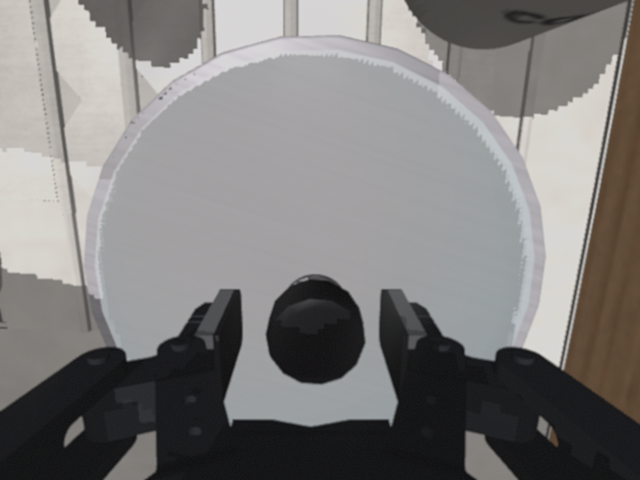

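The view shows the knob at (315,330), centred between the pads. I close on it.

>>> carry_out:
  plan:
    - [0,0,0,0]
    - [0,0,0,0]
    - [0,0,0,0]
    - [0,0,0,0]
    - [0,0,0,0]
    - [0,0,0,0]
  claw: 255
  newtons: 60

```text
t: 21.65
tcp_pos: [0.5144, -0.3121, 0.0459]
tcp_rot: [[1.0, 0.013, 0.001], [0.013, -1.0, -0.001], [0.001, 0.001, -1.0]]
wrist_force: [-1.9, -1.8, 6.4]
grip_width: 0.373
grip_force: 59.9
```

>>> carry_out:
  plan:
    - [0,0,-1,0]
    - [0,0,-2,0]
    - [0,0,-3,0]
    - [0,0,-4,0]
    - [0,0,-4,0]
    - [0,0,-4,0]
    - [0,0,-4,0]
    - [0,0,0,0]
    - [0,0,0,0]

```text
t: 22.55
tcp_pos: [0.5143, -0.3111, 0.2648]
tcp_rot: [[1.0, 0.013, 0.0], [0.013, -1.0, 0.001], [0.001, -0.001, -1.0]]
wrist_force: [-0.8, 0.0, -5.0]
grip_width: 0.376
grip_force: 60.3
```

```bash
python3 - <<'E'
from h import *
s=state();print(s['wrist_force'],s['torque'],s['joint_positions'])
save(get_image('wrist'),'w7.png')
E
```

```text
[-0.81082291  0.04563221 -4.99396008] [ 0.08581883 -0.03381114  0.00080666] [-2.11858529e-01  4.96816544e-02  1.56070101e-01 -1.50730885e-03
 -1.67701203e+00  1.79557338e+00]
```

View pics/w7.png

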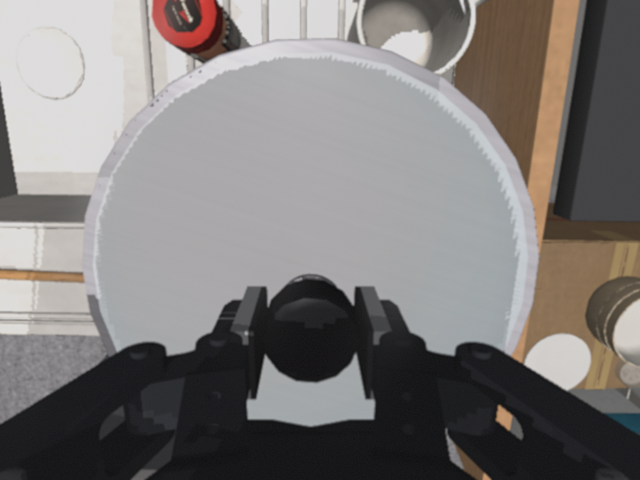

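The lid is held and level: edge columns are 85 and 538, top row is 40, and the knob is at (310,328).

```bash
python3 - <<'E'
from h import *
from scipy.optimize import least_squares
s=state();im=get_image('wrist');t=np.array(s['tcp_pos'])
print('knob off',atz(im,(310,328),t[2]+.018,s)-t)
P=np.array([atz(im,u,t[2]-.036,s)[:2] for u in [(85,250),(538,250),(315,40),(160,97),(470,100)]])
r=least_squares(lambda c:np.hypot(*(P-c[:2]).T)-c[2],[*t[:2],.1]);print('lid off',r.x-[*t[:2],0],r.fun)
E
```

```text
knob off [0.00092988 0.00034688 0.018     ]
lid off [-0.00572568 -0.00038358  0.10342133] [ 0.00022056 -0.0001905   0.00011727 -0.00040467  0.00025735]
```

>>> carry_out:
  plan:
    - [0.1,-1.5,0,0]
    - [0.2,-3,0,0]
    - [0.2,-4,0,0]
    - [0.2,-4,0,0]
    - [0.2,-4,0,0]
    - [0.2,-4,0,0]
    - [0.2,-4,0,0]
    - [0.2,-4,0,0]
    - [0.2,-4,0,0]
    - [0.2,-4,0,0]
    - [0.2,-4,0,0]
    - [0.2,-4,0,0]
    - [0.2,-4,0,0]
    - [0.2,-4,0,0]
    - [0.2,-4,0,0]
    - [0.1,-4,0,0]
    - [0.1,-4,0,0]
    - [0.1,-2.5,0,0]
    - [0,0,0,0]
    - [0,0,0,0]

```text
t: 24.65
tcp_pos: [0.5366, 0.3593, 0.2629]
tcp_rot: [[1.0, 0.014, -0.003], [0.014, -1.0, -0.003], [-0.003, 0.003, -1.0]]
wrist_force: [0.5, -0.0, -3.3]
grip_width: 0.375
grip_force: 60.3
```

>>> carry_out:
  plan:
    - [-0.1,-0.3,2,0]
    - [0,0,2,0]
    - [0,0,2,0]
    - [0,0,1.5,0]
    - [0,0,0,0]
    - [0,0,0,0]

```text
t: 25.25
tcp_pos: [0.5367, 0.3612, 0.1906]
tcp_rot: [[1.0, 0.012, 0.001], [0.012, -1.0, -0.0], [0.001, 0.0, -1.0]]
wrist_force: [0.1, 1.0, -3.0]
grip_width: 0.369
grip_force: 60.3
```

```bash
python3 - <<'E'
from h import *
s=state();print(s['tcp_pos'])
a=get_image('scene');b=get_image('side')
A=cv2.resize(a['pixels'][130:270,150:310,::-1],(400,350));B=cv2.resize(b['pixels'][140:260,220:360,::-1],(400,343))
cv2.imwrite('pics/h.png',np.hstack([A[:343],B]))
E
```

```text
[0.53666055 0.36118236 0.19058674]
```

View pics/h.png

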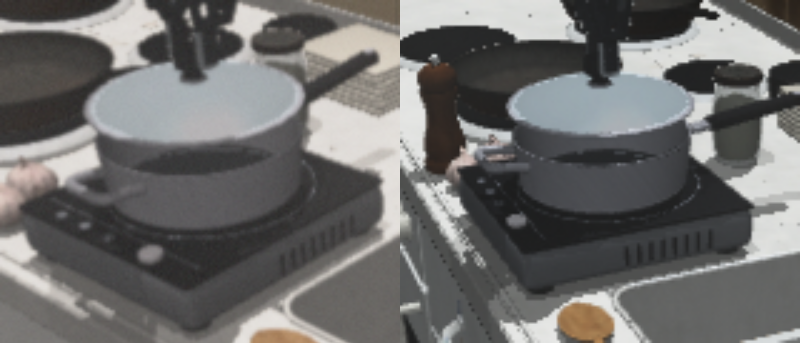

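The crop shows the lid level just above the pan and concentric with it to within a few mm (side crop: lid spans 508–694, rim 514–690). I lower it slowly.

>>> carry_out:
  plan:
    - [0,0,0.4,0]
    - [0,0,0.4,0]
    - [0,0,0.4,0]
    - [0,0,0.4,0]
    - [0,0,0.3,0]
    - [0,0,0.2,0]
    - [0,0,0.2,0]
    - [0,0,0,0]
    - [0,0,0,0]

```text
t: 26.25
tcp_pos: [0.5365, 0.3616, 0.1671]
tcp_rot: [[1.0, 0.013, 0.0], [0.013, -1.0, -0.0], [0.0, 0.0, -1.0]]
wrist_force: [-0.1, -0.6, -2.9]
grip_width: 0.372
grip_force: 60.3
```

>>> carry_out:
  plan:
    - [0,0,0.1,0]
    - [0,0,0.1,0]
    - [0,0,0.1,0]
    - [0,0,0.1,0]
    - [0,0,0,0]

```text
t: 26.75
tcp_pos: [0.5364, 0.3616, 0.1627]
tcp_rot: [[1.0, 0.013, -0.0], [0.013, -1.0, -0.0], [-0.0, 0.0, -1.0]]
wrist_force: [0.1, -0.8, -3.6]
grip_width: 0.37
grip_force: 60.3
```

>>> carry_out:
  plan:
    - [0,0,0.1,0]
    - [0,0,0.1,0]
    - [0,0,0,0]
    - [0,0,0,0]

```text
t: 27.15
tcp_pos: [0.5365, 0.3616, 0.161]
tcp_rot: [[1.0, 0.013, 0.0], [0.013, -1.0, -0.0], [0.0, 0.0, -1.0]]
wrist_force: [-0.8, -0.7, -3.6]
grip_width: 0.372
grip_force: 60.4
```

>>> carry_out:
  plan:
    - [0,0,0.1,0]
    - [0,0,0.1,0]
    - [0,0,0,0]
    - [0,0,0,0]

```text
t: 27.55
tcp_pos: [0.5366, 0.3618, 0.1603]
tcp_rot: [[1.0, 0.013, 0.001], [0.013, -1.0, 0.001], [0.001, -0.001, -1.0]]
wrist_force: [-2.6, 0.2, 4.7]
grip_width: 0.373
grip_force: 61.2
```

>>> carry_out:
  plan:
    - [0,0,0,0]
    - [0,0,0,0]
    - [0,0,0,0]
    - [0,0,0,0]
    - [0,0,-1,0]
    - [0,0,-3,0]
    - [0,0,-4,0]
    - [0,0,-4,0]
    - [0,0,0,0]
    - [0,0,0,0]
  claw: 60

```text
t: 28.55
tcp_pos: [0.5368, 0.362, 0.281]
tcp_rot: [[1.0, 0.013, 0.002], [0.013, -1.0, 0.003], [0.002, -0.003, -1.0]]
wrist_force: [0.0, -0.9, -1.1]
grip_width: 0.769
grip_force: 0.0
```

```bash
python3 - <<'E'
from h import *
s=state();w=get_image('wrist');a=get_image('scene');b=get_image('side')
print('knob',[atz(w,q['uv'],.178,s) for q in boxes_of(w,'lid_knob')[:1]])
A=cv2.resize(a['pixels'][130:270,150:310,::-1],(400,350));B=cv2.resize(b['pixels'][140:260,220:360,::-1],(400,343))
cv2.imwrite('pics/h2.png',np.hstack([A[:343],B]))
E
```

```text
knob [array([0.55251012, 0.36241989, 0.178     ])]
```

View pics/h2.png

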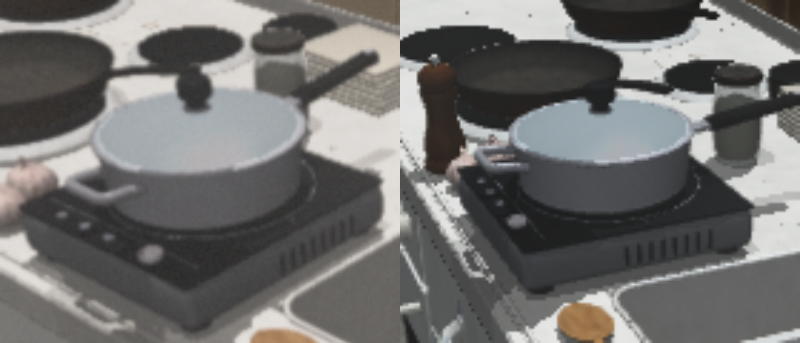

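The crops show the lid level and flush all round on the rim, the handle pointing back and the gripper clear.

```bash
python3 -c "
from bench import *
print(sign_off())"
```

```text
the job is handed in; nothing more can be done
None
```

The job is handed in, though `sign_off()` returned no verdict: the pan's long handle points back at the wall, with the pan measured about 8 mm from the plate's centre, and the lid looks fully seated and level in the last pictures; it took about 29 s of the 72 s allowed.

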